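# Lift the sagging bolt out of its bent keeper and hold the cooling pen's gate ajar

## Robot

A 6-joint arm with a two-finger parallel gripper is mounted at the origin on a cart in front of the work surface, level with it; the furniture and walls round the work are solid. World frame = base frame: x ahead of the robot, y to its left, z up, the work surface at z = 0. Lengths are in mm, angles in degrees, forces in N, time in s.
With the tool pointing down it reaches from about 300 to 775 mm from the base axis. Payload 14.6 kg.
Tool frame: the origin (TCP) lies midway between the tips of the shut fingers; the grasp point (between the pads) lies grip_depth behind it (grip_depth is the distance from the TCP to the grasp point, in mm); z points along the fingers, y is the direction in which the jaws open and shut (so a half turn about z gives the same grasp; the last joint's range is limited). The gripper opens to 94 mm and grips with 3 to 60 N. Pads are 16 mm wide; open, the fingers measure 119 mm over their backs; the gripper's body (75 mm by 177 mm) begins 78 mm behind the grasp point.
Start: joints at [-67.815, 17.183, 87.147, -0, 75.671, -3.816], TCP at [241.103, -494.326, 205.446] pointing down, gripper open.
Joint ranges: [-173.82, 173.82], [-45.26, 126.66], [13.44, 144.39], [-59.66, 239.66], [0, 175.72], [-146.38, 146.38]. Speed limits (degrees/s): [127.2, 127.2, 147.25, 180, 180, 180].

## Interface

Orientations are given as a 3x3 rotation matrix whose columns are the frame's x, y, z axes.
In Python, from cell import * gives the robot as it stands.
- The arm moves only by the tool jog_arm, never from a script. Its argument "steps" is a list of rows, each an object with "dp": the shift along the tool's x, y, z in units of 25 mm (1.0 is 25 mm), a list of three; "delta_rot": the turn, a rotation vector about the tool's x, y, z in units of 8 degrees (1.0 is 8 degrees), a list of three; "fingers": the opening in per cent of the stroke, from 0 (shut) to 100 (fully open). A call has 1 to 20 rows; each row is the pose to reach, as a shift and turn from the pose commanded when the call began, along the tool's axes at that moment; what a row does not reach only later rows make up. A row lasts 1/8 s, in which the tool goes at most 62.5 mm and 10.7 degrees, less where a joint would pass 70% of its speed; a pose out of reach is approached as far as the arm can. A call with a gripper value outside its range is refused whole. The fingers move at their own pace and stop on an object; "grip_force" is the grip in N (left out, the last holds). Time passes only in rows, so rows that repeat a pose let the fingers close. It gives the time, the measured TCP pose, the force and the opening at its end, in the units of the state.
- read_state(): the state, without advancing time (a new reading comes with each control period).
- get_image(name): name is "side" or "top"; returns (picture, depth): 420x560x3 uint8, blue, green, red; 420x560 float32, mm along the optical axis (not along the pixel's ray), 0 where there is no reading.
- camera_model(name): a dict with "vfov" (degrees; the focal length in pixels is half the picture's height over the tangent of half this angle, whatever the lens; pixels are square), "cx", "cy" (the principal point, pixels), "camera_from_world" (4x4, takes a point from world to camera coordinates). Camera axes: x right, y down, z forward; pixel columns grow to the right and rows downward; lengths in mm; the calibration is good to about 2 mm. A picture is of the moment at which its call begins. camera_model takes no time and is no camera call.
- finish_job(): hands the job in, once; it reports no verdict.
The state is a dict: "time_s": time; "joint_pos": joint angles; "qvel": joint speeds; "joint_torque": joint torques, N m; "eef_pos": TCP position; "tool_rot": TCP orientation; "ft_force": force on the tool from outside, world axes, zero at the start; "moment": the same for the moment, N m; "opening": opening from 0.0 (shut) to 1.0 (fully open).
Only numpy, scipy, OpenCV 4.12 (cv2) and the standard library are available. Lean on these libraries where they do the work, as an engineer would, in place of code of your own. Each camera call takes 0.05 s, during which the arm holds its last target.

## Task

The bolt on the gate of the small metal cooling pen has sagged and its nose hangs behind the lip of a bent keeper. Take the bolt's upright knob, raise it gently until you feel it stop under the keeper's bridge, draw it back over the lip without forcing the keeper, then swing the self-closing gate open toward you to about 30 degrees so that a colleague can reach the casts. Finish still gripping the knob and holding the gate ajar with the bolt drawn; leave the casts, jar, bottle and wheel where they are.

Things in the scene. Friction and masses are not known exactly. Their poses are not given: they have to be found in the camera images.
- pen: The cooling pen: an open-topped aluminium pen fixed to the worktop, 150 (x) x 206 (y) x 105 (z) mm, slatted on three sides, the gate on its fourth. Origin: centre of its underside. Its own -x is the gate side (roughly toward the robot, yaw up to 0.3 rad either way); its own +y is the hinge side, -y the keeper side; z up.
- gate_hinge (a point): A point on the gate's upright hinge axis, on the pen's front left corner (pen frame x -65, y +89, z 51 mm). The gate panel runs 172 mm from here to the pen's own -y when shut; its upper edge is 99 mm above the worktop, and the tallest fixed detail of gate and pen 122 mm.
- gate (a joint): Gate angle in rad: 0 shut, grows as the gate swings out to the pen's -x (clockwise seen from above), stop at 1.2. A spring always pulls it shut (0.25 N m shut, 0.38 N m at 0.5 rad). While the nose is in the keeper the gate has only about 0.02 rad of play.
- bolt_knob (a point): Centre of the bolt's upright round knob: steel cylinder 18 mm in diameter, 38 mm high, on a thin stem. Bolt shut and sagging: 148 mm above the worktop, 100 mm from the hinge axis along the gate, 16 mm outside the gate's middle plane. Nothing stands beside it. It moves with the bolt: up, and along the gate toward the hinge.
- bolt (a joint): How far the bolt is drawn, in m: 0 shut, grows as it slides along the gate toward the hinge, stop at 0.034. Sliding friction about 1 N, no spring. The nose has 3 mm of play before it meets the lip and is fully out of the keeper from 0.017 on (0.020 counts as drawn).
- bolt_body: The whole bolt, which rides up and down in tall worn guides: steel rod 10 mm thick, 142 mm long along the gate, the knob, and at the keeper end a nose 10 x 8 x 34 mm (8 along the rod) hanging 22 mm below the rod. 350 g; sinks back when let go. Origin: on the rod's axis under the knob's shut position; axes as the gate's, z up; it rises with the bolt but does not follow its drawing.
- keeper: Dark steel C-shaped staple on the right front post: upturned lip 4 mm thick on the gate side, bridge above. Origin: the pen's. Bent by an unknown amount: the lip is 4 to 16 mm above the sagging nose's underside, and the lip-to-bridge gap is 4 mm taller than the nose, so the bolt meets the bridge after 8 to 20 mm of lift and clears the lip in the last 4 mm before that. Over 30 N on it is forcing.
- cast_a: Yellow plaster jaw cast, 51 x 66 x 31 mm, standing in the left half of the pen. Origin: centre of its underside.
- cast_b: Yellow plaster jaw cast, 51 x 66 x 31 mm, standing in the right half of the pen. Origin: centre of its underside.
- green_jar: Low jar with a green screw lid, 59 x 58 x 40 mm, to the right of the pen. Origin: centre of its underside.
- dropper: White dropper bottle with a blue tip, 33 x 33 x 80 mm, to the left of the pen. Origin: centre of its underside.
- wheel: White polishing wheel lying flat, 32 x 32 x 12 mm, to the left of the pen. Origin: centre of its underside.

How it is judged:
By the outcome, as a careful person would: the job done as asked, in the order asked, and still so for the second after the job is handed in, while the arm keeps its last pose, push and grip.
It also fails if it takes over 35 s, if anything falls off the work surface, if the arm or the gripper's body presses on something with over 40 N, if the wrist force passes 120 N, or if a joint passes its speed limit or range.

## Working session

There is one attempt and no reset: what is moved stays moved. The work goes in short steps, Python scripts to look and compute and a tool call to move; the robot and the scene stay as the last step left them, time stands still between calls to the robot, and variables do not carry over. Pictures are saved under pics/ and viewed, and the job is handed in when it is done.

Besides the shell and the picture viewer there is one more tool, called after "Emit:" as a command line: name --argument value ..., lists and objects as JSON in quotes. jog_arm: Moves the arm, as the interface text tells. Its arguments: {"type":"object","properties":{"steps":{"type":"array","items":{"type":"object","properties":{"dp":{"type":"array","items":{"type":"number"}},"delta_rot":{"type":"array","items":{"type":"number"}},"fingers":{"type":"number"}}}},"grip_force":{"type":"number"}},"required":["steps"]}

```bash
ls; mkdir -p pics
python3 - <<'E'
from cell import *
import cv2,numpy as np
s=read_state()
for k,v in s.items(): print(k,np.round(v,3).tolist())
for n in("side","top"):
    im,d=get_image(n); cv2.imwrite(f"pics/{n}0.png",im); np.save(f"{n}0.npy",d); m=camera_model(n); print(n,m)
E
```

```text
pics
time_s 0.0
joint_pos [-67.814, 17.216, 87.181, -0.0, 75.672, -3.816]
qvel [0.023, 0.04, 0.002, 0.081, -0.036, -0.106]
joint_torque [-0.0, -53.181, -35.274, 0.071, 0.024, -0.0]
eef_pos [241.01, -494.072, 204.871]
tool_rot [[0.899, 0.438, -0.0], [0.438, -0.899, 0.001], [0.0, -0.001, -1.0]]
ft_force [0.289, 0.312, -0.14]
moment [0.004, 0.053, 0.007]
opening 1.002
side {'vfov': 56.00818919703284, 'cx': 279.63734330417066, 'cy': 210.7243022150606, 'camera_from_world': array([[-9.24189855e-01, -3.81905727e-01,  4.59647401e-03,
         5.84732309e+02],
       [-2.48409399e-01,  5.91907865e-01, -7.66771055e-01,
         2.86285663e+02],
       [ 2.90113568e-01, -7.09783837e-01, -6.41904216e-01,
         7.26576879e+02],
       [ 0.00000000e+00,  0.00000000e+00,  0.00000000e+00,
         1.00000000e+00]])}
top {'vfov': 51.451888758089495, 'cx': 279.6294705121807, 'cy': 207.8124454056888, 'camera_from_world': array([[ 1.10615113e-02, -9.99778590e-01,  1.79001260e-02,
        -5.22023759e+01],
       [-9.93001040e-01, -1.30880742e-02, -1.17378180e-01,
         6.65018349e+02],
       [ 1.17586469e-01, -1.64764637e-02, -9.92925953e-01,
         8.74902292e+02],
       [ 0.00000000e+00,  0.00000000e+00,  0.00000000e+00,
         1.00000000e+00]])}
```

View pics/side0.png

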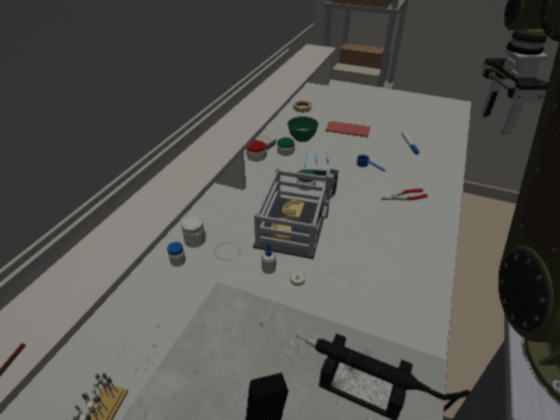

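View pics/top0.png

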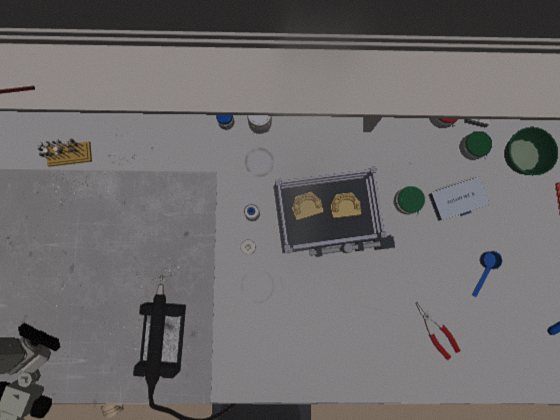

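Run:
```python
import cv2
a=cv2.imread("pics/top0.png")[155:265,260:420]; cv2.imwrite("pics/top0c.png",cv2.resize(a,None,fx=5,fy=5,interpolation=cv2.INTER_CUBIC))
a=cv2.imread("pics/side0.png")[140:270,235:355]; cv2.imwrite("pics/side0c.png",cv2.resize(a,None,fx=4.6,fy=4.6,interpolation=cv2.INTER_CUBIC))
```

```text
(no output)
```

View pics/top0c.png

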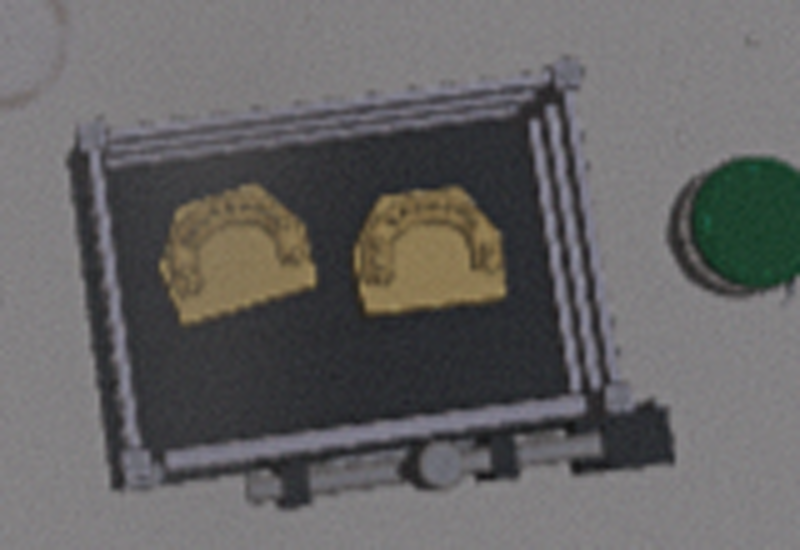

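View pics/side0c.png

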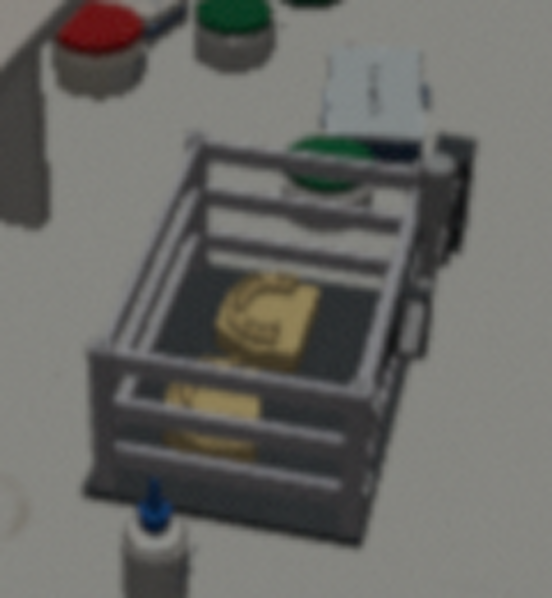

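```bash
cat > h.py <<'E'
import numpy as np, cv2
from cell import *
def cam(n):
    m=camera_model(n); f=210/np.tan(np.radians(m['vfov']/2)); return m,f
def ray(n,u,v):
    m,f=cam(n); T=np.array(m['camera_from_world']); R=T[:3,:3]; t=T[:3,3]
    d=R.T@np.array([(u-m['cx'])/f,(v-m['cy'])/f,1]); return -R.T@t,d
def atz(n,u,v,z):
    o,d=ray(n,u,v); return o+d*(z-o[2])/d[2]
def atd(n,u,v,dep):
    o,d=ray(n,u,v); return o+d*dep
def proj(n,p):
    m,f=cam(n); T=np.array(m['camera_from_world']); c=T[:3,:3]@p+T[:3,3]
    return m['cx']+f*c[0]/c[2], m['cy']+f*c[1]/c[2]
def tri(a,b):
    (o1,d1),(o2,d2)=ray(*a),ray(*b)
    A=np.c_[d1,-d2]; s=np.linalg.lstsq(A,o2-o1,rcond=None)[0]
    p,q=o1+s[0]*d1,o2+s[1]*d2; return (p+q)/2,np.linalg.norm(p-q)
E
python3 - <<'E'
from h import *
np.set_printoptions(precision=1,suppress=True)
d=np.load("top0.npy");ds=np.load("side0.npy")
for n,u,v,z in [("knob",348,247.6,167),("FL",287.6,248,105),("FR",383.2,233.6,105),("BL",278.4,181.6,105),("BR",373.2,169.4,105),("jar",410.3,200,40)]:
    w=d[int(round(v))-1:int(round(v))+2,int(round(u))-1:int(round(u))+2]
    print(n,atz("top",u,v,z),np.median(w),atd("top",u,v,np.median(w)),proj("side",atz("top",u,v,z)))
print(tri(("top",348,247.6),("side",330,175.2)))
print(ds[172:186,324:338].astype(int))
E
```

```text
knob [ 580.4 -165.2  167. ] 779.9129 [ 580.4 -165.2  167.1] (np.float64(328.5762735005875), np.float64(174.19056923062047))
FL [580.1 -59.3 105. ] 839.69214 [580.1 -59.3 105.1] (np.float64(312.2160058674752), np.float64(222.7984469195671))
FR [ 610.1 -244.8  105. ] 845.403 [ 610.  -244.5  106. ] (np.float64(324.54739454110165), np.float64(175.27707717546542))
BL [709.6 -40.1 105. ] 854.61035 [709.6 -40.1 105.1] (np.float64(255.2066313992889), np.float64(213.2820049066242))
BR [ 736.7 -227.1  105. ] 860.70746 [ 736.6 -227.   105.3] (np.float64(276.2308555222526), np.float64(168.09344499590856))
jar [ 685.8 -320.1   40. ] 919.76263 [ 685.6 -319.7   41.3] (np.float64(305.3338140877924), np.float64(174.2041776211463))
(array([ 578.8, -166.1,  164.2]), np.float64(3.4270166062534004))
[[1184 1185 1186 1210 1208  995  996  997  995  995  993  996  997  997]
 [1190 1184 1187 1204  910  913  907  911  993  990  992  989  992  993]
 [1191 1187 1187  906  908  904  906  905  904  989  986  991  988  992]
 [   0 1012  906  903  902  906  900  903  902  907  985  989  988  995]
 [1012 1014  907  901  899  900  901  903  902  904 1019 1019  992 1004]
 [1008 1006  908  905  904  902  902  900  903  906 1020 1019  993 1009]
 [1009 1010  909  901  902  901  900  902  904  906 1024 1022  995 1015]
 [1012 1011  907  906  908  907  903  904  906  911 1010 1022 1001 1179]
 [1016 1017  912  909  907  902  904  906  906  913 1007 1023 1002 1175]
 [1006 1002  913  908  905  909  905  907  909 1011 1015 1028 1001 1171]
 [ 998 1000  913  911  908  906  909  911  912 1006 1033 1002 1005 1166]
 [ 997  922  916  914  907  912  912  911  911  957 1033 1007 1011 1164]
 [ 993  917  916  911  914  913  913  913  917  956 1030 1008 1016 1163]
 [ 989  925  916  916  915  914  915  916  915  954 1034 1011 1023 1158]]
```

Emit:
jog_arm --steps '[{"dp": [1.5,-0.5,0],"delta_rot": [0,0,0.2],"fingers": 70},{"dp": [3.2,-1.05,0],"delta_rot": [0,0,0.5],"fingers": 70},{"dp": [5,-1.65,0],"delta_rot": [0,0,0.8],"fingers": 70},{"dp": [7,-2.3,0],"delta_rot": [0,0,1.1],"fingers": 70},{"dp": [9,-2.95,0],"delta_rot": [0,0,1.4],"fingers": 70},{"dp": [11,-3.6,0],"delta_rot": [0,0,1.7],"fingers": 70},{"dp": [13,-4.25,0],"delta_rot": [0,0,1.9],"fingers": 70},{"dp": [14.8,-4.85,0],"delta_rot": [0,0,2.1],"fingers": 70},{"dp": [16.4,-5.37,0],"delta_rot": [0,0,2.2],"fingers": 70},{"dp": [17.5,-5.73,0],"delta_rot": [0,0,2.2],"fingers": 70},{"dp": [17.97,-5.88,0],"delta_rot": [0,0,2.2],"fingers": 70},{"dp": [17.97,-5.88,0],"delta_rot": [0,0,2.2],"fingers": 70},{"dp": [17.97,-5.88,0],"delta_rot": [0,0,2.2],"fingers": 70}]'

```text
time_s: 1.72
eef_pos: [579.8, -166.1, 205.4]
tool_rot: [[0.989, 0.145, -0.0], [0.145, -0.989, -0.0], [-0.0, 0.0, -1.0]]
ft_force: [-0.2, 0.5, 0.3]
opening: 0.703
```

Run:
```python
from h import *
np.set_printoptions(precision=3,suppress=True)
s=read_state()
for k,v in s.items(): print(k,np.round(v,3).tolist())
for n in("side","top"):
    im,d=get_image(n); cv2.imwrite(f"pics/{n}1.png",im)
a=cv2.imread("pics/side1.png")[100:240,260:420]; cv2.imwrite("pics/side1c.png",cv2.resize(a,None,fx=4.2,fy=4.2,interpolation=cv2.INTER_CUBIC))
```

```text
time_s 1.725
joint_pos [-19.461, 24.03, 77.905, -0.009, 78.077, 62.193]
qvel [-0.118, -0.209, -0.022, 0.089, 0.042, 0.122]
joint_torque [0.707, -60.104, -35.928, 0.066, -0.06, 0.003]
eef_pos [579.838, -166.114, 205.443]
tool_rot [[0.989, 0.145, -0.0], [0.145, -0.989, -0.0], [-0.0, 0.0, -1.0]]
ft_force [-0.168, 0.549, 0.255]
moment [0.057, 0.048, 0.054]
opening 0.703
```

View pics/side1c.png

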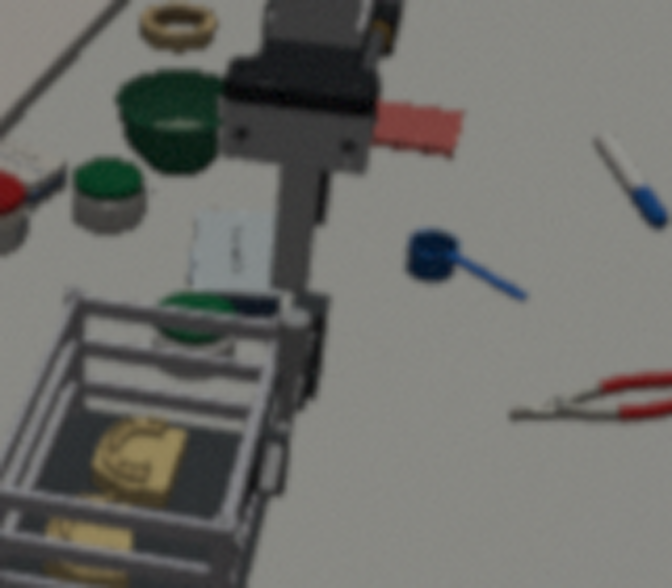

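Emit:
jog_arm --steps '[{"dp": [0.03,-0.06,0.3],"fingers": 60},{"dp": [0.03,-0.06,0.8],"fingers": 60},{"dp": [0.03,-0.06,1.4],"fingers": 60},{"dp": [0.03,-0.06,2.0],"fingers": 60},{"dp": [0.03,-0.06,2.5],"fingers": 60},{"dp": [0.03,-0.06,2.8],"fingers": 60},{"dp": [0.03,-0.06,2.97],"fingers": 60},{"dp": [0.03,-0.06,2.97],"fingers": 60}]'

```text
invalid input
```

Run:
```python
from h import *
s=read_state()
print(s['eef_pos'],s['ft_force'],s['opening'])
for n in("side","top"):
    im,d=get_image(n); cv2.imwrite(f"pics/{n}2.png",im)
a=cv2.imread("pics/side2.png")[110:230,270:390]; cv2.imwrite("pics/side2c.png",cv2.resize(a,None,fx=5,fy=5,interpolation=cv2.INTER_CUBIC))
```

```text
[ 579.9379167  -166.10588998  205.59757019] [-1.37385181  0.03216869 -0.29326321] 0.699473402671951
```

View pics/side2c.png

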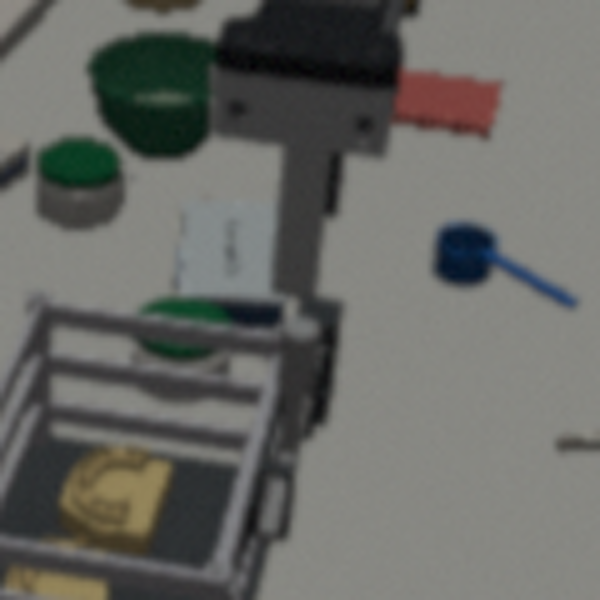

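The call was refused because it lacked `delta_rot`; the arm is still above the knob. I'll resend it with the field in.

Emit:
jog_arm --steps '[{"dp": [0.03,-0.06,0.3],"delta_rot": [0,0,0],"fingers": 60},{"dp": [0.03,-0.06,0.8],"delta_rot": [0,0,0],"fingers": 60},{"dp": [0.03,-0.06,1.4],"delta_rot": [0,0,0],"fingers": 60},{"dp": [0.03,-0.06,2.0],"delta_rot": [0,0,0],"fingers": 60},{"dp": [0.03,-0.06,2.5],"delta_rot": [0,0,0],"fingers": 60},{"dp": [0.03,-0.06,2.8],"delta_rot": [0,0,0],"fingers": 60},{"dp": [0.03,-0.06,2.97],"delta_rot": [0,0,0],"fingers": 60},{"dp": [0.03,-0.06,2.97],"delta_rot": [0,0,0],"fingers": 60}]'

```text
time_s: 2.92
eef_pos: [581.0, -163.7, 131.2]
tool_rot: [[0.989, 0.146, -0.0], [0.146, -0.989, 0.0], [-0.0, -0.0, -1.0]]
ft_force: [-0.2, 0.9, 0.5]
opening: 0.599
```

Run:
```python
from h import *
s=read_state()
print(s['eef_pos'],s['ft_force'],s['opening'])
for n in("side",):
    im,d=get_image(n); cv2.imwrite(f"pics/{n}3.png",im)
a=cv2.imread("pics/side3.png")[110:230,270:390]; cv2.imwrite("pics/side3c.png",cv2.resize(a,None,fx=5,fy=5,interpolation=cv2.INTER_CUBIC))
```

```text
[ 580.99029947 -163.65942795  131.16638615] [-0.17659039  0.90441607  0.47474809] 0.5994898735856862
```

View pics/side3c.png

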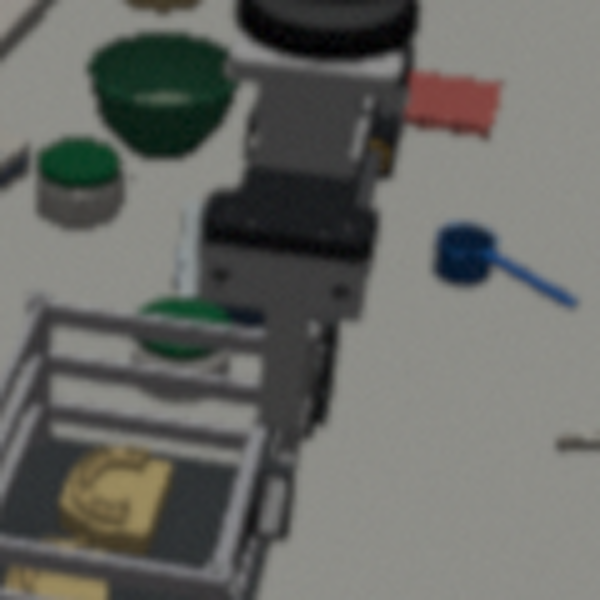

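Emit:
jog_arm --steps '[{"dp": [0,0,0],"delta_rot": [0,0,0],"fingers": 35},{"dp": [0,0,0],"delta_rot": [0,0,0],"fingers": 25},{"dp": [0,0,0],"delta_rot": [0,0,0],"fingers": 15},{"dp": [0,0,0],"delta_rot": [0,0,0],"fingers": 5},{"dp": [0,0,0],"delta_rot": [0,0,0],"fingers": 0},{"dp": [0,0,0],"delta_rot": [0,0,0],"fingers": 0},{"dp": [0,0,0],"delta_rot": [0,0,0],"fingers": 0}]' --grip_force 25

```text
time_s: 3.85
eef_pos: [581.0, -163.7, 131.3]
tool_rot: [[0.989, 0.146, 0.0], [0.146, -0.989, -0.0], [0.0, 0.0, -1.0]]
ft_force: [-0.2, -1.6, 0.9]
opening: 0.184
```

Emit:
jog_arm --steps '[{"dp": [0,0,-0.06],"delta_rot": [0,0,0],"fingers": 0},{"dp": [0,0,-0.12],"delta_rot": [0,0,0],"fingers": 0},{"dp": [0,0,-0.18],"delta_rot": [0,0,0],"fingers": 0},{"dp": [0,0,-0.24],"delta_rot": [0,0,0],"fingers": 0},{"dp": [0,0,-0.28],"delta_rot": [0,0,0],"fingers": 0},{"dp": [0,0,-0.28],"delta_rot": [0,0,0],"fingers": 0}]'

```text
time_s: 4.6
eef_pos: [580.9, -163.6, 138.3]
tool_rot: [[0.989, 0.146, -0.0], [0.146, -0.989, 0.0], [-0.0, -0.0, -1.0]]
ft_force: [0.6, 0.6, -2.8]
opening: 0.188
```

Emit:
jog_arm --steps '[{"dp": [0,0,-0.04],"delta_rot": [0,0,0],"fingers": 0},{"dp": [0,0,-0.04],"delta_rot": [0,0,0],"fingers": 0}]'

```text
time_s: 4.85
eef_pos: [581.0, -163.6, 139.3]
tool_rot: [[0.989, 0.146, 0.0], [0.146, -0.989, 0.0], [0.0, -0.0, -1.0]]
ft_force: [0.7, 0.3, -3.3]
opening: 0.184
```

Emit:
jog_arm --steps '[{"dp": [0,0,-0.04],"delta_rot": [0,0,0],"fingers": 0},{"dp": [0,0,-0.04],"delta_rot": [0,0,0],"fingers": 0}]'

```text
time_s: 5.1
eef_pos: [581.0, -163.6, 140.3]
tool_rot: [[0.989, 0.146, 0.0], [0.146, -0.989, 0.0], [0.0, -0.0, -1.0]]
ft_force: [-0.7, 1.7, -3.6]
opening: 0.185
```

Emit:
jog_arm --steps '[{"dp": [0,0,-0.04],"delta_rot": [0,0,0],"fingers": 0},{"dp": [0,0,-0.04],"delta_rot": [0,0,0],"fingers": 0}]'

```text
time_s: 5.35
eef_pos: [581.0, -163.6, 141.3]
tool_rot: [[0.989, 0.146, -0.0], [0.146, -0.989, 0.0], [-0.0, -0.0, -1.0]]
ft_force: [0.7, 0.9, -3.0]
opening: 0.183
```

Emit:
jog_arm --steps '[{"dp": [0,0,-0.04],"delta_rot": [0,0,0],"fingers": 0},{"dp": [0,0,-0.04],"delta_rot": [0,0,0],"fingers": 0}]'

```text
time_s: 5.6
eef_pos: [581.0, -163.7, 142.3]
tool_rot: [[0.989, 0.146, 0.0], [0.146, -0.989, 0.0], [0.0, -0.0, -1.0]]
ft_force: [0.3, 1.1, -3.2]
opening: 0.186
```

Emit:
jog_arm --steps '[{"dp": [0,0,-0.04],"delta_rot": [0,0,0],"fingers": 0},{"dp": [0,0,-0.04],"delta_rot": [0,0,0],"fingers": 0}]'

```text
time_s: 5.85
eef_pos: [581.0, -163.7, 143.3]
tool_rot: [[0.989, 0.146, 0.0], [0.146, -0.989, -0.0], [0.0, 0.0, -1.0]]
ft_force: [-0.3, 1.7, -3.7]
opening: 0.183
```

Emit:
jog_arm --steps '[{"dp": [0,0,-0.04],"delta_rot": [0,0,0],"fingers": 0},{"dp": [0,0,-0.04],"delta_rot": [0,0,0],"fingers": 0}]'

```text
time_s: 6.1
eef_pos: [581.0, -163.7, 144.3]
tool_rot: [[0.989, 0.146, 0.0], [0.146, -0.989, -0.0], [0.0, 0.0, -1.0]]
ft_force: [0.1, 0.1, -2.8]
opening: 0.183
```

Emit:
jog_arm --steps '[{"dp": [0,0,-0.04],"delta_rot": [0,0,0],"fingers": 0},{"dp": [0,0,-0.04],"delta_rot": [0,0,0],"fingers": 0}]'

```text
time_s: 6.35
eef_pos: [581.0, -163.7, 145.3]
tool_rot: [[0.989, 0.146, 0.0], [0.146, -0.989, -0.0], [0.0, 0.0, -1.0]]
ft_force: [-0.5, 0.5, -2.3]
opening: 0.183
```

Emit:
jog_arm --steps '[{"dp": [0,0,-0.04],"delta_rot": [0,0,0],"fingers": 0},{"dp": [0,0,-0.04],"delta_rot": [0,0,0],"fingers": 0}]'

```text
time_s: 6.6
eef_pos: [581.0, -163.7, 146.3]
tool_rot: [[0.989, 0.146, 0.0], [0.146, -0.989, -0.0], [0.0, 0.0, -1.0]]
ft_force: [-0.0, 0.7, -2.1]
opening: 0.19
```

Emit:
jog_arm --steps '[{"dp": [0,0,-0.04],"delta_rot": [0,0,0],"fingers": 0},{"dp": [0,0,-0.04],"delta_rot": [0,0,0],"fingers": 0}]'

```text
time_s: 6.85
eef_pos: [581.0, -163.7, 147.3]
tool_rot: [[0.989, 0.146, 0.0], [0.146, -0.989, -0.0], [0.0, 0.0, -1.0]]
ft_force: [0.1, 0.9, -3.6]
opening: 0.187
```

Emit:
jog_arm --steps '[{"dp": [0,0,-0.04],"delta_rot": [0,0,0],"fingers": 0},{"dp": [0,0,-0.04],"delta_rot": [0,0,0],"fingers": 0}]'

```text
time_s: 7.1
eef_pos: [581.0, -163.7, 148.3]
tool_rot: [[0.989, 0.146, 0.0], [0.146, -0.989, -0.0], [0.0, 0.0, -1.0]]
ft_force: [-0.3, 0.4, -3.0]
opening: 0.181
```

Run:
```python
from h import *
im,d=get_image("top"); cv2.imwrite("pics/top4.png",im)
im,d=get_image("side"); cv2.imwrite("pics/side4.png",im)
a=im[130:230,290:370]; cv2.imwrite("pics/side4c.png",cv2.resize(a,None,fx=6,fy=6,interpolation=cv2.INTER_CUBIC))
```

```text
(no output)
```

View pics/side4c.png

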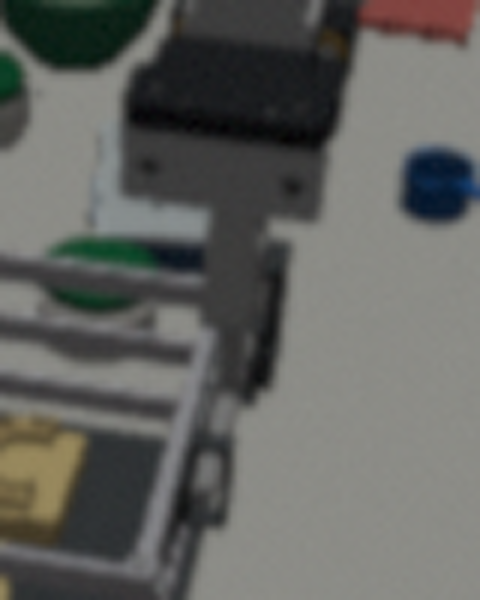

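The rod has risen out of the lower part of the guide: its near end is now at about (205,490) in the crop. The lift is 17 mm so far and only the bolt's weight is felt, so I'll continue.

Emit:
jog_arm --steps '[{"dp": [0,0,-0.04],"delta_rot": [0,0,0],"fingers": 0},{"dp": [0,0,-0.04],"delta_rot": [0,0,0],"fingers": 0}]'

```text
time_s: 7.45
eef_pos: [581.0, -163.7, 149.2]
tool_rot: [[0.989, 0.146, 0.0], [0.146, -0.989, -0.0], [0.0, 0.0, -1.0]]
ft_force: [-0.3, 0.7, -3.2]
opening: 0.184
```

Emit:
jog_arm --steps '[{"dp": [0,0,-0.02],"delta_rot": [0,0,0],"fingers": 0},{"dp": [0,0,-0.04],"delta_rot": [0,0,0],"fingers": 0}]'

```text
time_s: 7.7
eef_pos: [580.9, -163.8, 149.7]
tool_rot: [[0.989, 0.146, -0.0], [0.146, -0.989, -0.0], [-0.0, -0.0, -1.0]]
ft_force: [2.5, -1.9, -10.9]
opening: 0.186
```

Emit:
jog_arm --steps '[{"dp": [0,0,0],"delta_rot": [0,0,0],"fingers": 0}]'

```text
time_s: 7.82
eef_pos: [580.8, -163.8, 149.7]
tool_rot: [[0.989, 0.146, -0.001], [0.146, -0.989, 0.0], [-0.001, -0.0, -1.0]]
ft_force: [2.4, -2.9, -11.7]
opening: 0.185
```

Emit:
jog_arm --steps '[{"dp": [0,0,-0.0],"delta_rot": [0,0,0],"fingers": 0},{"dp": [0,0,0.06],"delta_rot": [0,0,0],"fingers": 0},{"dp": [0,-0.08,0.06],"delta_rot": [0,0,0],"fingers": 0},{"dp": [0,-0.16,0.06],"delta_rot": [0,0,0],"fingers": 0},{"dp": [0,-0.24,0.06],"delta_rot": [0,0,0],"fingers": 0}]'

```text
time_s: 8.45
eef_pos: [580.1, -157.6, 149.1]
tool_rot: [[0.989, 0.146, 0.0], [0.146, -0.989, -0.0], [0.0, 0.0, -1.0]]
ft_force: [-0.9, -1.0, -2.3]
opening: 0.188
```

Emit:
jog_arm --steps '[{"dp": [0,-0.12,0],"delta_rot": [0,0,0],"fingers": 0},{"dp": [0,-0.24,0],"delta_rot": [0,0,0],"fingers": 0},{"dp": [0,-0.36,0],"delta_rot": [0,0,0],"fingers": 0},{"dp": [0,-0.48,0],"delta_rot": [0,0,0],"fingers": 0},{"dp": [0,-0.6,0],"delta_rot": [0,0,0],"fingers": 0},{"dp": [0,-0.72,0],"delta_rot": [0,0,0],"fingers": 0},{"dp": [0,-0.8,0],"delta_rot": [0,0,0],"fingers": 0},{"dp": [0,-0.8,0],"delta_rot": [0,0,0],"fingers": 0}]'

```text
time_s: 9.45
eef_pos: [577.2, -137.7, 148.7]
tool_rot: [[0.989, 0.146, -0.0], [0.146, -0.989, 0.0], [0.0, -0.0, -1.0]]
ft_force: [0.3, 1.2, -3.4]
opening: 0.183
```

Run:
```python
from h import *
s=read_state(); print(s['eef_pos'],s['ft_force'],s['joint_pos'])
im,d=get_image("top"); cv2.imwrite("pics/top5.png",im)
im,d=get_image("side"); cv2.imwrite("pics/side5.png",im)
a=im[130:230,290:370]; cv2.imwrite("pics/side5c.png",cv2.resize(a,None,fx=6,fy=6,interpolation=cv2.INTER_CUBIC))
```

```text
[ 577.16526151 -137.66698001  148.68796175] [ 0.26723562  1.18697085 -3.36749635] [-1.69606540e+01  2.55010306e+01  8.35530869e+01  1.98266155e-02
  7.09539394e+01  6.46228741e+01]
```

View pics/side5c.png

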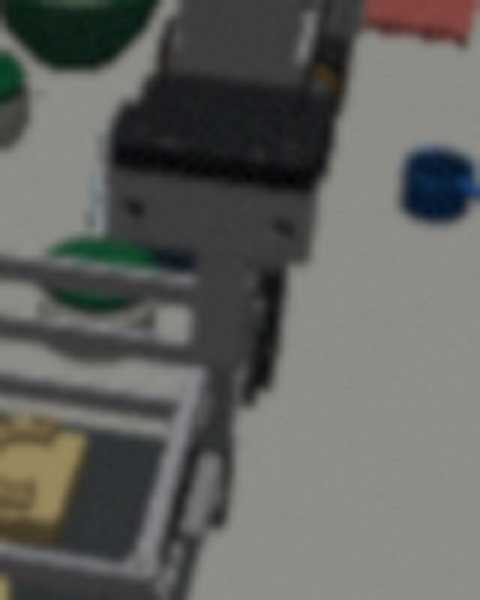

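View pics/top5.png

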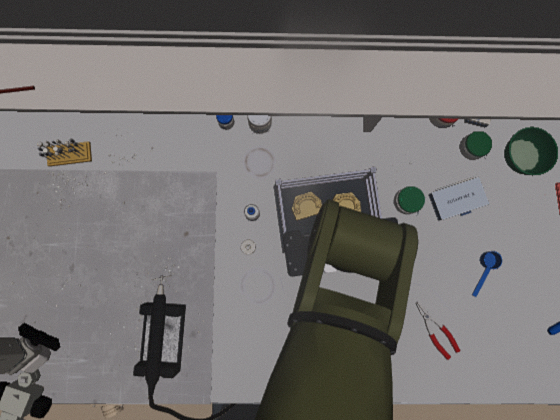

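Run:
```python
from h import *
H=np.array([581.8,-64.3]);K=np.array([577.2,-137.7]);y=.1465
ex=np.array([.9893,.146]);ey=np.array([.146,-.9893])
for t in range(2,33,2):
    a=-np.radians(t);c,s=np.cos(a),np.sin(a)
    d=H+np.array([[c,-s],[s,c]])@(K-H)-K
    print(t,np.round([d@ex/25,d@ey/25,t/8],3))
```

```text
2 [-0.1   -0.023  0.25 ]
4 [-0.199 -0.05   0.5  ]
6 [-0.297 -0.08   0.75 ]
8 [-0.395 -0.113  1.   ]
10 [-0.49 -0.15  1.25]
12 [-0.585 -0.19   1.5  ]
14 [-0.678 -0.233  1.75 ]
16 [-0.77 -0.28  2.  ]
18 [-0.859 -0.33   2.25 ]
20 [-0.947 -0.382  2.5  ]
22 [-1.034 -0.438  2.75 ]
24 [-1.118 -0.497  3.   ]
26 [-1.2   -0.559  3.25 ]
28 [-1.28  -0.624  3.5  ]
30 [-1.357 -0.691  3.75 ]
32 [-1.432 -0.761  4.   ]
```

Emit:
jog_arm --steps '[{"dp": [0,0,0],"delta_rot": [0,0,0],"fingers": 0},{"dp": [-0.05,-0.01,0],"delta_rot": [0,0,0.125],"fingers": 0},{"dp": [-0.1,-0.02,0],"delta_rot": [0,0,0.25],"fingers": 0},{"dp": [-0.2,-0.05,0],"delta_rot": [0,0,0.5],"fingers": 0},{"dp": [-0.3,-0.08,0],"delta_rot": [0,0,0.75],"fingers": 0},{"dp": [-0.3,-0.08,0],"delta_rot": [0,0,0.75],"fingers": 0}]' --grip_force 45

```text
time_s: 10.3
eef_pos: [569.3, -137.1, 148.8]
tool_rot: [[0.999, 0.041, 0.0], [0.041, -0.999, -0.0], [0.0, 0.0, -1.0]]
ft_force: [4.2, 0.1, -4.8]
opening: 0.182
```

Emit:
jog_arm --steps '[{"dp": [-0.1,-0.023,0],"delta_rot": [0,0,0.25],"fingers": 0},{"dp": [-0.2,-0.05,0],"delta_rot": [0,0,0.5],"fingers": 0},{"dp": [-0.297,-0.08,0],"delta_rot": [0,0,0.75],"fingers": 0},{"dp": [-0.395,-0.113,0],"delta_rot": [0,0,1.0],"fingers": 0},{"dp": [-0.49,-0.15,0],"delta_rot": [0,0,1.25],"fingers": 0},{"dp": [-0.585,-0.19,0],"delta_rot": [0,0,1.5],"fingers": 0},{"dp": [-0.585,-0.19,0],"delta_rot": [0,0,1.5],"fingers": 0}]'

```text
time_s: 11.18
eef_pos: [554.5, -132.9, 148.7]
tool_rot: [[0.986, -0.167, 0.0], [-0.167, -0.986, -0.0], [0.0, 0.0, -1.0]]
ft_force: [4.0, -2.0, -3.5]
opening: 0.183
```

Emit:
jog_arm --steps '[{"dp": [-0.1,-0.023,0],"delta_rot": [0,0,0.25],"fingers": 0},{"dp": [-0.2,-0.05,0],"delta_rot": [0,0,0.5],"fingers": 0},{"dp": [-0.297,-0.08,0],"delta_rot": [0,0,0.75],"fingers": 0},{"dp": [-0.395,-0.113,0],"delta_rot": [0,0,1.0],"fingers": 0},{"dp": [-0.49,-0.15,0],"delta_rot": [0,0,1.25],"fingers": 0},{"dp": [-0.6,-0.19,0],"delta_rot": [0,0,1.5],"fingers": 0},{"dp": [-0.6,-0.19,0],"delta_rot": [0,0,1.5],"fingers": 0},{"dp": [-0.6,-0.19,0],"delta_rot": [0,0,1.5],"fingers": 0}]'

```text
time_s: 12.18
eef_pos: [540.9, -125.9, 148.8]
tool_rot: [[0.93, -0.368, 0.001], [-0.368, -0.93, -0.0], [0.001, 0.0, -1.0]]
ft_force: [5.8, -2.5, -4.4]
opening: 0.182
```

Run:
```python
from h import *
s=read_state(); print(s['eef_pos'],s['ft_force'],s['joint_pos'],s['opening'])
H=np.array([581.8,-64.3]); r=s['eef_pos'][:2]-H
r0=np.array([577.2,-137.7])-H
print(np.hypot(*r),np.hypot(*r0),np.degrees(np.arctan2(*r0[::-1])-np.arctan2(*r[::-1])))
im,d=get_image("top"); cv2.imwrite("pics/top6.png",im); 
im2,d2=get_image("side"); cv2.imwrite("pics/side6.png",im2)
np.save("top6.npy",d);np.save("side6.npy",d2)
cv2.imwrite("pics/side6c.png",cv2.resize(im2[110:270,240:400],None,fx=3.7,fy=3.7,interpolation=cv2.INTER_CUBIC))
cv2.imwrite("pics/top6c.png",cv2.resize(im[155:305,240:420],None,fx=4,fy=4,interpolation=cv2.INTER_CUBIC))
```

```text
[ 540.85554303 -125.87187066  148.79685187] [ 5.81186298 -2.47661857 -4.41547609] [-1.68779123e+01  2.08071484e+01  9.01572338e+01 -4.90487677e-03
  6.89987572e+01  9.47169503e+01] 0.1822909312124917
73.94284153233485 73.54400043511366 30.037312323837355
```

View pics/side6c.png

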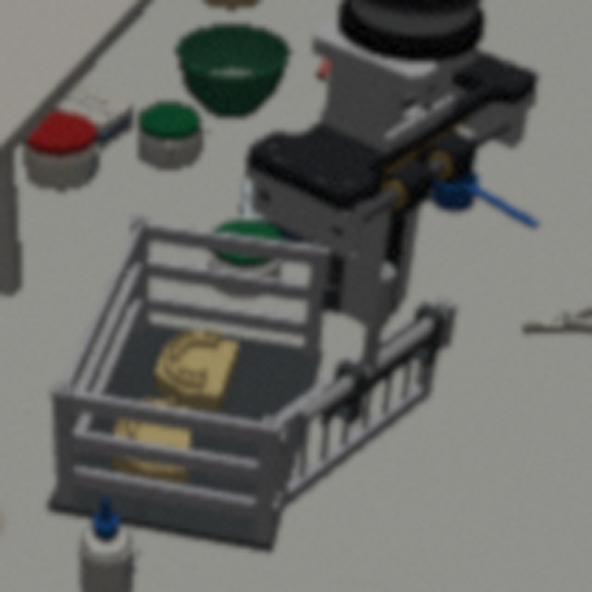

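View pics/top6c.png

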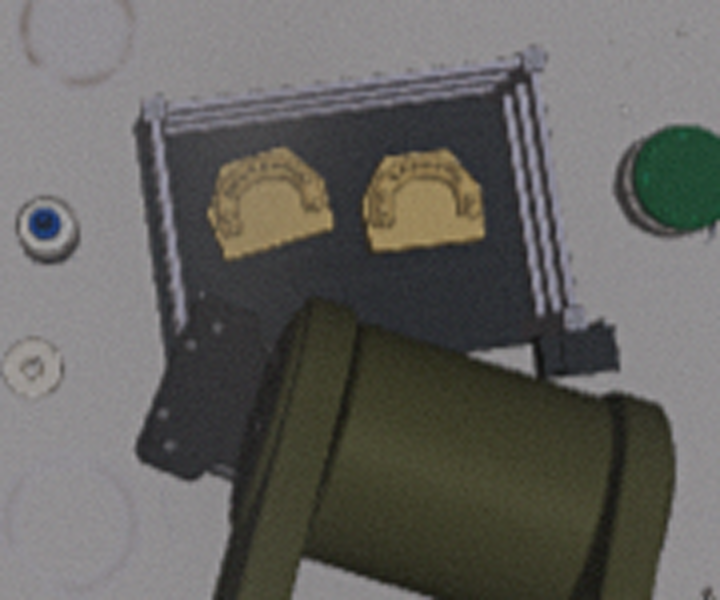

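Run:
```python
from h import *
d=np.load("side6.npy"); P=[]
for v in range(185,255):
    for u in range(310,365):
        if d[v,u]>0:
            p=atd("side",u,v,d[v,u])
            if 15<p[2]<97: P.append(p)
P=np.array(P); H=np.array([581.8,-64.3])
q=(P[:,:2]-H); th0=0.147
# gate-direction candidates
r=np.hypot(q[:,0],q[:,1]); ang=np.degrees(np.arctan2(q[:,0],-q[:,1])) # from -y toward +x
open_=np.degrees(th0)-ang
m=(r>80)&(r<185)&(open_>5)&(open_<60)
print(m.sum(),np.percentile(open_[m],[5,25,50,75,95]))
vx=cv2.fitLine(P[m][:,:2].astype(np.float32),cv2.DIST_HUBER,0,.01,.01).ravel(); print(vx, 8.4-np.degrees(np.arctan2(-vx[0]*np.sign(vx[1]),abs(vx[1]))), r[m].max())
```

```text
Traceback (most recent call last):
  File "h.py", line 11, in atd
    o,d=ray(n,u,v); return o+d*dep
        ~~~^^^^^^^
  File "h.py", line 6, in ray
    m,f=cam(n); T=np.array(m['camera_from_world']); R=T[:3,:3]; t=T[:3,3]
        ~~~^^^
  File "h.py", line 4, in cam
    m=camera_model(n); f=210/np.tan(np.radians(m['vfov']/2)); return m,f
ValueError: time passes only in moves, steps and waits
```

Too many `camera_model` calls; I'll cache it.

```bash
sed -i 's/^def cam(n):/import functools\n@functools.lru_cache(None)\ndef cam(n):/' h.py
python3 - <<'E'
from h import *
d=np.load("side6.npy"); P=[]
for v in range(185,255):
    for u in range(310,365):
        if d[v,u]>0:
            p=atd("side",u,v,d[v,u])
            if 15<p[2]<97: P.append(p)
P=np.array(P); H=np.array([581.8,-64.3])
q=(P[:,:2]-H)
r=np.hypot(q[:,0],q[:,1]); ang=np.degrees(np.arctan2(q[:,0],-q[:,1]))
o=8.4-ang
m=(r>80)&(r<185)&(o>5)&(o<60)
print(m.sum(),np.percentile(o[m],[5,25,50,75,95]),r[m].max())
v=cv2.fitLine(P[m][:,:2].astype(np.float32),cv2.DIST_HUBER,0,.01,.01).ravel()
if v[1]>0: v=-v
print(v, 8.4-np.degrees(np.arctan2(v[0],-v[1])))
print(read_state()['time_s'],read_state()['ft_force'])
E
```

```text
315 [ 6.76119842 31.87943149 32.96096766 34.9759678  40.88307115] 174.9621933267893
[-3.6477143e-01 -9.3109709e-01 -5.2892438e+02  1.7932417e+02] 29.793514
12.275 [ 5.00007555 -2.95197976 -4.07902388]
```

Emit:
jog_arm --steps '[{"dp": [0,0,0],"delta_rot": [0,0,0],"fingers": 0},{"dp": [0,0,0],"delta_rot": [0,0,0],"fingers": 0},{"dp": [0,0,0],"delta_rot": [0,0,0],"fingers": 0},{"dp": [0,0,0],"delta_rot": [0,0,0],"fingers": 0}]'

```text
time_s: 12.78
eef_pos: [540.9, -125.9, 148.8]
tool_rot: [[0.93, -0.368, 0.001], [-0.368, -0.93, -0.0], [0.001, 0.0, -1.0]]
ft_force: [5.2, -1.8, -2.7]
opening: 0.185
```

```bash
python3 -c "
from cell import *
print(finish_job())"
```

```text
the job is handed in; nothing more can be done
None
```

The bolt is drawn and the gate stands open at about 30°, with the gripper still holding the knob. I handed the job in at 12.8 s.

- **Lift and draw:** I gripped the knob at 25 N and raised it in 1 mm steps. It stopped under the bridge after about 18 mm, with about 8 N beyond the bolt's own weight. I lowered it about 1.5 mm and drew it about 26 mm back with only about 1 N of drag, so the nose passed over the lip freely. By the hinge geometry the bolt is drawn about 28 mm.
- **Swing:** I raised the grip to 45 N and swung the gate open about its hinge.
- **Last checks:** The tool's arc gives 30.0° and a line fitted to the gate in the side depth image gives 29.8°. The tool pose held still, with about 5.5 N of spring pull, and the finger opening matches the knob's width. The pictures show the casts, jar, bottle and wheel apparently where they were.

One move was refused for a missing field and resent, and one measuring script stopped on an error from too many calibration calls; neither moved the arm. I could not see the drawn nose directly in the pictures. That the bolt is drawn rests on the measured travel, the low forces and the gate opening freely.

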